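Flag the worn-out shock mount of a shaker

ROBOT

A 6-joint arm with a two-finger parallel gripper is mounted at the origin on a cart in front of the work surface, level with it; the furniture and walls round the work are solid. World frame = base frame: x ahead of the robot, y to its left, z up, the work surface at z = 0. Lengths are in mm, angles in rad, forces in N, time in s.
With the tool pointing down it reaches from about 250 to 775 mm from the base axis. Payload 4 kg.
Tool frame: the origin (TCP) lies at the very end of the fingers, on their centre line; the grasp point (between the pads) lies 19 mm behind it; z points along the fingers, y is the line along which they close (so a half turn about z gives the same grasp; the last joint's range is limited). The gripper opens to 85 mm and grips with 20 to 120 N. Pads are 22 mm wide; open, the fingers measure 114 mm over their backs; the gripper's body (76 mm by 85 mm) begins 54 mm behind the grasp point. The pads swing forward as they close: fully open they stand 13 mm farther back than shut.
Start: joints at [-1.268, 0.087, 1.371, -0, 1.684, -0.103], TCP at [217.113, -505.351, 231.341] pointing down, gripper open.
Joint ranges: [-3.1, 3.1], [-0.76, 2.03], [0.27, 2.55], [-1.08, 4.22], [0.17, 2.65], [-2.57, 2.57]. Speed limits (rad/s): [2.79, 2.79, 3.14, 3.14, 3.14, 3.14].

INTERFACE

Orientations are given as a unit quaternion [x, y, z, w].
In Python, from plant import manip gives the robot as it stands.
- The arm moves only by the shell command python3 -m pendant 'ROWS' [OPENING] [FORCE]. ROWS is JSON, a list that holds one entry, the list of rows, each a list of 4 numbers: the shift along the world's x, y, z in cm, then the turn about the world's z in degrees. In form: [[[tx, ty, tz, spin], ...]]. A call has 1 to 20 rows; each row shifts and turns the commanded pose from where the row before left it; what a row does not reach is not made up. A row lasts 1/12 s, in which the tool goes at most 41.7 mm and 7.16 degrees, less where a joint would pass 70% of its speed; a pose out of reach is approached as far as the arm can. A call with a gripper value outside its range is refused whole. OPENING is the finger opening in cm, from 0 to 8.54, set as the call begins (- or left out, the last holds). The fingers move at their own pace and stop on an object; FORCE is the grip in N (left out, the last holds). Time passes only in rows, so rows that do not move let the fingers close. It gives the time, the measured TCP pose, the force, the opening and the grip force at its end, in the units of the state.
- manip.sense(): the state, without advancing time (a new reading comes with each control period).
- manip.capture(name): name is "scene" or "top"; returns a dict with "frame" (400x640x3 uint8, blue, green, red), "z_map" (400x640 float32, mm along the optical axis (not along the pixel's ray), 0 where there is no reading), "fx", "fy", "cx", "cy" (pixels), "distortion" ([k1, k2, p1, p2, k3] as OpenCV has them; the pictures are not rectified), "cam_to_world" (4x4, takes a point from camera to world coordinates). Camera axes: x right, y up, looking along -z (the intrinsics and any distortion apply to the point x, -y, -z); pixel columns grow to the right and rows downward; lengths in mm; the calibration is good to about 2 mm. A picture is of the moment at which its call begins.
- manip.job_done(): hands the job in; it is judged then, once.
The state is a dict: "time_s": time; "joints": joint angles; "joint_velocities": joint speeds; "effort": joint torques, N m; "tool_pos": TCP position; "tcp_rot": TCP orientation; "ft_force": force on the tool from outside, world axes, zero at the start; "wrist_torque": the same for the moment, N m; "finger_gap": finger opening in mm; "gripper_force": force on a finger pad.
Only numpy, scipy, OpenCV 4.12 (cv2) and the standard library are available. Lean on these libraries where they do the work, as an engineer would, in place of code of your own. Each camera call takes 0.05 s, during which the arm holds its last target. There are 200 camera calls.

TASK

One of the three spring mounts on the shaker's base frame has gone soft. Press on their black rubber pads with the fingertips to find the softest one, then push the white tag in front of that mount fully down and move clear; leave the other two tags up. Pick nothing up, and do not disturb the loose things standing around.

Things in the scene. Friction and masses are not known exactly. Their poses are not given: they have to be found in the camera images.
- shaker_base: fixed aluminium base frame of a bench shaker, 165 mm (x) by 330 mm (y), plate 12 mm thick; origin on the worktop under the middle mount's axis, x away from the robot, y left along the row, z up; level, at a varying place, turned by up to 0.3 rad. On it three spring mounts that look alike stand 110 mm apart along y: grey round housings, 60 mm wide at the foot, tops 46 mm above the worktop
- pad_left (a point): centre of the top of the left mount's pad when free, 74 mm above the worktop, at x 0, y +110 mm of the frame (a fixed point, it does not follow the pad). The pad is a flat black rubber disc, 44 mm across, on a coil spring; it presses straight down up to 12 mm and springs back
- tag_left (a point): centre of the top of the left mount's tag when fully up, 58 mm above the worktop, 64 mm nearer the robot (frame -x) than the pad's axis (a fixed point, it does not follow the tag). The tag is a white tab, 13 mm (x) by 24 mm (y) on top, sticking 16 mm out of a grey guide block 26x36 mm, 42 mm above the worktop
- pad_middle (a point): centre of the top of the middle mount's pad when free, 74 mm above the worktop, at x 0, y 0 mm of the frame (a fixed point, it does not follow the pad). The pad is a flat black rubber disc, 44 mm across, on a coil spring; it presses straight down up to 12 mm and springs back
- tag_middle (a point): centre of the top of the middle mount's tag when fully up, 58 mm above the worktop, 64 mm nearer the robot (frame -x) than the pad's axis (a fixed point, it does not follow the tag). The tag is a white tab, 13 mm (x) by 24 mm (y) on top, sticking 16 mm out of a grey guide block 26x36 mm, 42 mm above the worktop
- pad_right (a point): centre of the top of the right mount's pad when free, 74 mm above the worktop, at x 0, y -110 mm of the frame (a fixed point, it does not follow the pad). The pad is a flat black rubber disc, 44 mm across, on a coil spring; it presses straight down up to 12 mm and springs back
- tag_right (a point): centre of the top of the right mount's tag when fully up, 58 mm above the worktop, 64 mm nearer the robot (frame -x) than the pad's axis (a fixed point, it does not follow the tag). The tag is a white tab, 13 mm (x) by 24 mm (y) on top, sticking 16 mm out of a grey guide block 26x36 mm, 42 mm above the worktop
- travel_k (a joint): how far one of the three pads is pressed down (m): 0 free, 0.012 at its stop. It yields after about 1 N; bottoming it takes 5 to 20 N, and the softest pad yields over twice as far as the next under the same push of 5 N. Which of the three places this mount stands at changes from start to start.
- flag_k (a joint): how far the tag of the mount of joint travel_k is pushed down (m): 0 fully up, 0.014 fully down with its top 2 mm above the guide block; it starts between 0 and 0.002, stays where it is left (about 2.5 N of friction), and can also be pulled up a little (negative).
- travel_m (a joint): how far one of the three pads is pressed down (m): 0 free, 0.012 at its stop. It yields after about 1 N; bottoming it takes 5 to 20 N, and the softest pad yields over twice as far as the next under the same push of 5 N. Which of the three places this mount stands at changes from start to start.
- flag_m (a joint): how far the tag of the mount of joint travel_m is pushed down (m): 0 fully up, 0.014 fully down with its top 2 mm above the guide block; it starts between 0 and 0.002, stays where it is left (about 2.5 N of friction), and can also be pulled up a little (negative).
- travel_t (a joint): how far one of the three pads is pressed down (m): 0 free, 0.012 at its stop. It yields after about 1 N; bottoming it takes 5 to 20 N, and the softest pad yields over twice as far as the next under the same push of 5 N. Which of the three places this mount stands at changes from start to start.
- flag_t (a joint): how far the tag of the mount of joint travel_t is pushed down (m): 0 fully up, 0.014 fully down with its top 2 mm above the guide block; it starts between 0 and 0.002, stays where it is left (about 2.5 N of friction), and can also be pulled up a little (negative).
- sample_pot_0: white sample pot with a yellow cap, 29 mm wide, 46 mm tall, standing on the frame between two mounts; loose, not part of the work; origin under its centre.
- stopper: black rubber stopper, 29 mm wide, 30 mm tall, standing on the frame between two mounts; loose, not part of the work; origin under its centre.
- timer: white bench timer lying flat, 66x66x16 mm, behind the frame; loose, not part of the work; origin under its centre.
- reagent_1: white powder bottle with a red cap, 47 mm wide, 88 mm tall, behind the frame; loose, not part of the work; origin under its centre.
- marker_black: black marker pen lying in front of the frame, 126 mm long, 13 mm thick; loose, not part of the work; origin under its centre.
- tape_roll_1: white roll of tape lying flat, 54 mm wide, 15 mm tall, to the right of the frame; loose, not part of the work; origin under its centre.
- scissors: scissors with orange handles, 198 mm long, 7 mm thick, to the left of the frame; loose, not part of the work; origin under its centre.

How it is judged:
By the outcome, as a careful person would: the job done as asked, in the order asked, and still so for the second after the job is handed in, with the robot touching nothing.
It also fails if it takes over 48 s, if anything falls off the work surface, if the arm or the gripper's body presses on something with over 40 N, if the wrist force passes 120 N, or if a joint passes its speed limit or range.

## Working session

There is one attempt and no reset: what is moved stays moved. The work goes in short steps, Python scripts to look and compute and a shell command to move; the robot and the scene stay as the last step left them, time stands still between calls to the robot, and variables do not carry over. Pictures are saved under pics/ and viewed, at most 10 in all, crops included, and the job is handed in when it is done.

```bash
mkdir -p pics
cat > h.py <<'E'
import numpy as np, cv2
from plant import manip
def grab(n):
    c=manip.capture(n); np.savez(f'/tmp/{n}.npz',**c); return c
def pt(c,u,v,z=None):
    """pixel -> world; from the depth map, or on plane z"""
    K=np.array([[c['fx'],0,c['cx']],[0,c['fy'],c['cy']],[0,0,1]],float)
    x,y=cv2.undistortPoints(np.array([[[u,v]]],float),K,np.array(c['distortion'],float))[0,0]
    T=np.array(c['cam_to_world']); d=np.array([x,-y,-1])
    if z is None:
        p=c['z_map'][int(v)-1:int(v)+2,int(u)-1:int(u)+2]; s=np.median(p[p>0])
    else:
        s=(z-T[2,3])/(T[:3,:3]@d)[2]
    return T[:3,:3]@(d*s)+T[:3,3]
E
python3 - <<'E'
from h import *
for n in('scene','top'):
    c=grab(n); cv2.imwrite(f'pics/{n}1.png',c['frame']); print(n,c['cam_to_world'][:3,3])
s=manip.sense();print(s['time_s'],s['tcp_rot'],s['ft_force'],s['finger_gap'])
E
```

```text
scene [ 93.78621662 313.2286122  753.47922655]
top [ 451.93401239   65.52547894 1108.81292312]
0.1 [ 9.79481400e-01  2.01531960e-01 -9.87191302e-05 -1.02324057e-03] [0.56960261 0.82363296 0.34199904] 85.74392280097098
```

View pics/top1.png

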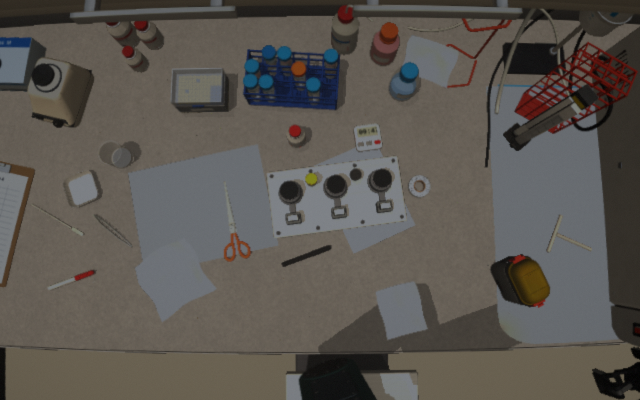

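View pics/scene1.png

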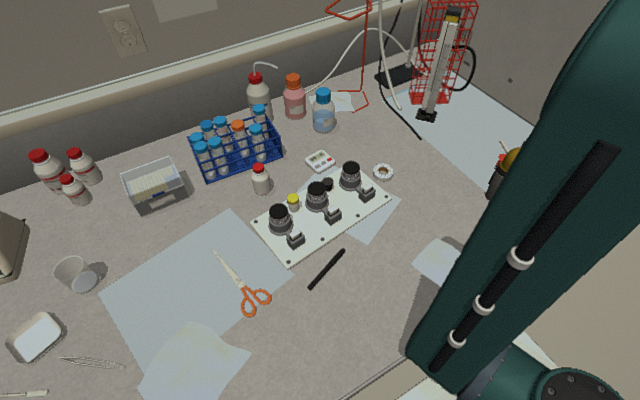

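The top view shows the pads at about (290,191), (336,185) and (381,180), with the tags below them at (293,217), (339,211) and (385,205). I'll enlarge this area and measure.

Run:
```python
from h import *
c=dict(np.load('/tmp/top.npz'))
f=c['frame'][145:245,260:420]; f=cv2.convertScaleAbs(f,alpha=1.6)
cv2.imwrite('pics/crop1.png',cv2.resize(f,None,fx=5,fy=5,interpolation=cv2.INTER_CUBIC))
for u,v in((290,191),(336,185),(381,180)): print(pt(c,u,v).round(1),pt(c,u,v,74).round(1))
for u,v in((293,217),(339,211),(385,205)): print(pt(c,u,v).round(1),pt(c,u,v,58).round(1))
```

```text
[581.9 143.6  74.2] [581.9 143.6  74. ]
[595.1  36.8  75. ] [595.3  36.8  74. ]
[606.4 -68.2  74.2] [606.4 -68.3  74. ]
[522.5 137.6  58.4] [522.6 137.7  58. ]
[535.8  30.   59.5] [535.9  29.9  58. ]
[549.4 -78.6  57.4] [549.3 -78.5  58. ]
```

View pics/crop1.png

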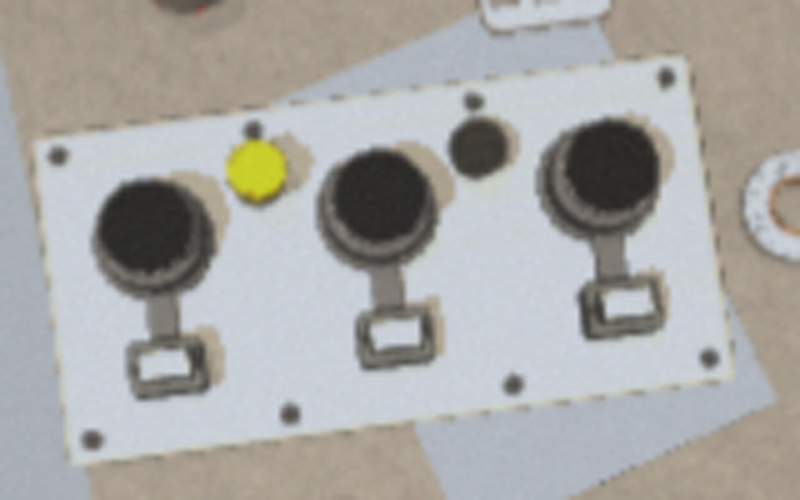

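Run:
```python
from h import *
c=dict(np.load('/tmp/top.npz'))
px=[(148,227,74),(379,196,74),(611,166,74),(165,364,58),(395,334,58),(627,302,58)]
W=np.array([pt(c,260+x/5-.4,145+y/5-.4,z)[:2] for x,y,z in px])
M=np.array([(0,110),(0,0),(0,-110),(-64,110),(-64,0),(-64,-110)],float)
a=M-M.mean(0);b=W-W.mean(0)
th=np.arctan2((a[:,0]*b[:,1]-a[:,1]*b[:,0]).sum(),(a*b).sum())
R=np.array([[np.cos(th),-np.sin(th)],[np.sin(th),np.cos(th)]])
P=M@R.T+W.mean(0)-R@M.mean(0)
print('yaw',np.degrees(th));print(np.c_[P,W-P].round(1))
s=manip.sense();q=s['tcp_rot'];p=s['tool_pos'];print(p,'tool x deg',np.degrees(2*np.arctan2(q[1],q[0])))
print('to go cm',((P-p[:2])/10).round(2).tolist())
```

```text
yaw 7.195462979211745
[[ 5.846e+02  1.472e+02 -4.000e-01 -1.700e+00]
 [ 5.984e+02  3.810e+01 -3.000e-01  1.000e-01]
 [ 6.122e+02 -7.110e+01 -6.000e-01  8.000e-01]
 [ 5.211e+02  1.392e+02  5.000e-01 -6.000e-01]
 [ 5.349e+02  3.010e+01  1.000e-01  8.000e-01]
 [ 5.487e+02 -7.910e+01  6.000e-01  6.000e-01]]
[ 216.99595462 -504.89811688  230.2299187 ] tool x deg 23.253128898666667
to go cm [[36.76, 65.21], [38.14, 54.3], [39.52, 43.38], [30.41, 64.41], [31.79, 53.5], [33.17, 42.58]]
```

```bash
python3 -m pendant '[[[2.2,2.41,0,-0.9],[2.2,2.41,0,-0.9],[2.2,2.41,0,-0.9],[2.2,2.41,0,-0.9],[2.2,2.41,0,-0.9],[2.2,2.41,0,-0.9],[2.2,2.41,0,-0.9],[2.2,2.41,0,-0.9],[2.2,2.41,0,-0.9],[2.2,2.41,0,-0.9],[2.2,2.41,0,-0.9],[2.2,2.41,0,-0.9],[2.2,2.41,0,-0.9],[2.2,2.41,0,-0.9],[2.2,2.41,0,-0.9],[2.2,2.41,0,-0.9],[2.2,2.41,0,-0.9],[2.2,2.41,0,-0.9],[0,0,0,0],[0,0,0,0]]]' 0 20
```

```text
time_s: 1.77
tool_pos: [613.4, -70.1, 229.9]
tcp_rot: [0.998, 0.063, -0.001, -0.0]
ft_force: [-0.7, -0.0, -0.5]
finger_gap: 0.1
gripper_force: 0.0
```

```bash
python3 -m pendant '[[[0,0,-3,0],[0,0,-3,0],[0,0,-3,0],[0,0,-3,0],[0,0,-2,0],[0,0,-1,0],[0,0,0,0],[0,0,0,0],[0,0,0,0]]]'; python3 -m pendant '[[[0,0,-0.3,0],[0,0,-0.2,0],[0,0,0,0],[0,0,0,0],[0,0,0,0]]]'; python3 -m pendant '[[[0,0,-0.2,0],[0,0,0,0],[0,0,0,0],[0,0,0,0]]]'
```

```text
time_s: 2.52
tool_pos: [614.3, -72.3, 83.7]
tcp_rot: [0.998, 0.061, 0.002, 0.001]
ft_force: [0.3, -0.5, 0.5]
finger_gap: 0.1
gripper_force: 0.0
time_s: 2.93
tool_pos: [613.3, -71.5, 76.6]
tcp_rot: [0.998, 0.062, 0.0, 0.0]
ft_force: [-0.8, 0.5, -0.2]
finger_gap: 0.0
gripper_force: 0.0
time_s: 3.27
tool_pos: [613.1, -71.5, 74.3]
tcp_rot: [0.998, 0.062, -0.0, 0.0]
ft_force: [0.1, 0.1, -0.5]
finger_gap: 0.0
gripper_force: 0.0
```

Now I'll press in steps to read force against depth.

```bash
python3 -m pendant '[[[0,0,-0.2,0],[0,0,0,0],[0,0,0,0],[0,0,0,0]]]' | grep -E 'pos|force: \['; python3 -m pendant '[[[0,0,-0.2,0],[0,0,0,0],[0,0,0,0],[0,0,0,0]]]'| grep -E 'pos|force: \['; python3 -m pendant '[[[0,0,-0.2,0],[0,0,0,0],[0,0,0,0],[0,0,0,0]]]'| grep -E 'pos|force: \['
```

```text
tool_pos: [613.3, -71.6, 72.7]
ft_force: [-0.3, 0.5, 1.9]
tool_pos: [613.3, -71.6, 70.7]
ft_force: [-0.7, -0.1, 3.4]
tool_pos: [613.3, -71.6, 68.7]
ft_force: [0.3, 0.1, 5.1]
```

Right pad: about 0.8 N/mm, with 5.1 N at 5.3 mm. Next is the middle pad.

```bash
python3 -m pendant '[[[0,0,1.5,0],[0,0,1.5,0],[-0.35,2.73,0,0],[-0.35,2.73,0,0],[-0.35,2.73,0,0],[-0.35,2.73,0,0],[0,0,0,0],[0,0,-1.2,0],[0,0,-1,0],[0,0,-0.2,0],[0,0,0,0],[0,0,0,0],[0,0,0,0]]]' | grep -E 'pos|force: \['; for i in 1; do python3 -m pendant '[[[0,0,-0.2,0],[0,0,0,0],[0,0,0,0],[0,0,0,0]]]' | grep -E 'pos|force: \['; python3 -m pendant '[[[0,0,-0.2,0],[0,0,0,0],[0,0,0,0],[0,0,0,0]]]'| grep -E 'pos|force: \['; python3 -m pendant '[[[0,0,-0.2,0],[0,0,0,0],[0,0,0,0],[0,0,0,0]]]'| grep -E 'pos|force: \['; done
```

```text
tool_pos: [599.2, 36.8, 74.3]
ft_force: [-0.3, 0.9, -0.2]
tool_pos: [599.5, 37.4, 72.8]
ft_force: [-0.1, -0.7, 1.1]
tool_pos: [599.4, 37.5, 70.6]
ft_force: [0.6, -1.5, 2.3]
tool_pos: [599.4, 37.6, 68.6]
ft_force: [1.4, -1.3, 2.0]
```

```bash
python3 -m pendant '[[[0,0,1.5,0],[0,0,1.5,0],[-0.35,2.73,0,0],[-0.35,2.73,0,0],[-0.35,2.73,0,0],[-0.35,2.73,0,0],[0,0,0,0],[0,0,-1.2,0],[0,0,-1,0],[0,0,-0.2,0],[0,0,0,0],[0,0,0,0],[0,0,0,0]]]' | grep -E 'pos|force: \['; python3 -m pendant '[[[0,0,-0.2,0],[0,0,0,0],[0,0,0,0],[0,0,0,0]]]' | grep -E 'pos|force: \['; python3 -m pendant '[[[0,0,-0.2,0],[0,0,0,0],[0,0,0,0],[0,0,0,0]]]'| grep -E 'pos|force: \['; python3 -m pendant '[[[0,0,-0.2,0],[0,0,0,0],[0,0,0,0],[0,0,0,0]]]'| grep -E 'pos|force: \['
```

```text
tool_pos: [585.2, 145.9, 74.2]
ft_force: [-0.1, 0.7, -0.2]
tool_pos: [585.5, 146.2, 72.8]
ft_force: [0.8, -1.4, 2.6]
tool_pos: [585.6, 146.4, 71.2]
ft_force: [-1.1, -3.4, 4.8]
tool_pos: [585.6, 146.4, 69.7]
ft_force: [-1.3, -2.9, 6.7]
```

The middle pad is clearly softest: 2.0 N at 5.4 mm, against 5.1 N on the right and 6.7 N at 4.3 mm on the left. Next I'll go above the middle tag.

```bash
python3 -m pendant '[[[0,0,1.5,0],[0,0,1.5,0],[-1.27,-2.91,0,0],[-1.27,-2.91,0,0],[-1.27,-2.91,0,0],[-1.27,-2.91,0,0],[0,0,0,0],[0,0,-1.2,0],[0,0,-1.2,0],[0,0,-0.8,0],[0,0,0,0],[0,0,0,0],[0,0,0,0]]]' | grep -E 'pos|force: \['
```

```text
tool_pos: [534.5, 31.2, 66.0]
ft_force: [0.2, -0.2, -0.1]
```

```bash
python3 -m pendant '[[[0,-0.1,-0.4,0],[0,0,-0.4,0],[0,0,-0.4,0],[0,0,-0.4,0],[0,0,0,0],[0,0,0,0],[0,0,0,0]]]' | grep -E 'pos|force: \['; python3 -m pendant '[[[0,0,-0.3,0],[0,0,-0.3,0],[0,0,0,0],[0,0,0,0],[0,0,0,0]]]' | grep -E 'pos|force: \['
```

```text
tool_pos: [533.9, 29.4, 50.0]
ft_force: [-0.1, 0.0, 0.2]
tool_pos: [534.2, 29.4, 44.1]
ft_force: [0.3, 0.3, 0.5]
```

```bash
python3 -m pendant '[[[0,0,-0.1,0],[0,0,-0.1,0],[0,0,0,0],[0,0,0,0]]]' | grep -E 'pos|force: \['; python3 -m pendant '[[[0,0,-0.1,0],[0,0,0,0],[0,0,0,0]]]' | grep -E 'pos|force: \['
```

```text
tool_pos: [534.2, 29.4, 43.8]
ft_force: [-3.8, -0.5, 8.2]
tool_pos: [534.2, 29.4, 43.7]
ft_force: [-5.9, 0.4, 11.8]
```

The tag is on its stop, with the force rising to 12 N at z = 43.7 mm. I'll retreat up and away, then look.

```bash
python3 -m pendant '[[[0,0,1,0],[0,0,2,0],[0,0,3,0],[0,0,3,0],[0,0,3,0],[0,0,3,0],[-2,-3,0,0],[-2,-3,0,0],[-2,-3,0,0],[-2,-3,0,0],[-2,-3,0,0],[-2,-3,0,0],[-2,-3,0,0],[-2,-3,0,0],[0,0,0,0],[0,0,0,0],[0,0,0,0]]]'
python3 - <<'E'
from h import *
c=grab('top')
f=cv2.convertScaleAbs(c['frame'][115:265,225:445],alpha=1.6)
cv2.imwrite('pics/crop2.png',cv2.resize(f,None,fx=3.6,fy=3.6,interpolation=cv2.INTER_CUBIC))
for u,v in((292.6,217.4),(338.6,211.4),(385,205)): print(pt(c,u,v).round(1))
E
```

```text
time_s: 12.52
tool_pos: [374.4, -210.4, 191.4]
tcp_rot: [0.998, 0.061, 0.0, -0.0]
ft_force: [0.5, 1.4, 0.1]
finger_gap: -0.1
gripper_force: 0.0
[521.7 138.6  57.5]
[536.   30.4  44.9]
[549.3 -78.4  58.3]
```

View pics/crop2.png

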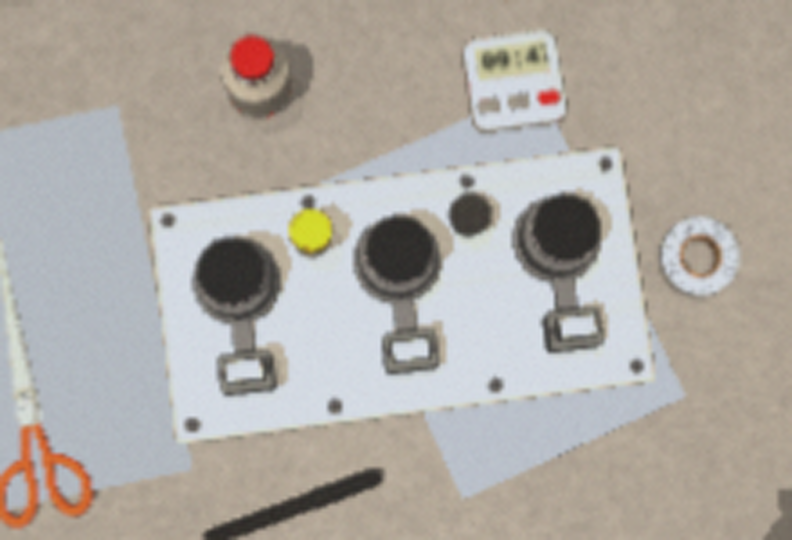

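The crop shows the middle tag (411,350) down at about 44 mm. The left tag (246,370) and right tag (578,328) are still up at 58 mm, the loose things haven't moved, and the arm is clear.

```bash
python3 -c "
from plant import manip
print(manip.job_done())"
```

```text
the job is handed in; nothing more can be done
None
```

The middle mount is the soft one: I pushed its tag fully down, left the other two tags up and the loose things undisturbed, and handed the job in at about 12.5 s with the arm clear.

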